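Centre a finial on the painting stand

ROBOT

A 6-joint arm with a two-finger parallel gripper is mounted at the origin on a cart in front of the work surface, level with it; the furniture and walls round the work are solid. World frame = base frame: x ahead of the robot, y to its left, z up, the work surface at z = 0. Lengths are in mm, angles in degrees, forces in N, time in s.
With the tool pointing down it reaches from about 300 to 850 mm from the base axis. Payload 4.2 kg.
Tool frame: the origin (TCP) lies midway between the tips of the shut fingers; the grasp point (between the pads) lies 19 mm behind it; z points along the fingers, y is the line along which they close (so a half turn about z gives the same grasp; the last joint's range is limited). The gripper opens to 91 mm and grips with 3 to 60 N. Pads are 32 mm wide; open, the fingers measure 118 mm over their backs; the gripper's body (76 mm by 178 mm) begins 60 mm behind the grasp point.
Start: joints at [73.51, 18.312, 89.639, -0, 72.044, -1.146], TCP at [152.153, 554.52, 213.976] pointing down, gripper open.
Joint ranges: [-177.97, 177.97], [-48.28, 115.42], [12.27, 149.76], [-77.06, 257.06], [2.81, 150.46], [-146.56, 146.56]. Speed limits (degrees/s): [147.25, 147.25, 180, 180, 180, 180].

INTERFACE

Orientations are given as [roll, pitch, yaw] about the fixed x, y, z axes, in that order (R = Rz(yaw) Ry(pitch) Rx(roll)).
In Python, from station import * gives the robot as it stands.
- The arm moves only by the tool send_rows, never from a script. Its argument "motion" is text: rows parted by semicolons, each of 6 numbers parted by spaces: the shift along the world's x, y, z normalised to -1 to 1, where 1 is 400 mm, then the turn, a rotation vector about the world's x, y, z normalised to -1 to 1, where 1 is pi/2 rad. In form: x y z rx ry rz; .... A call has exactly 5 rows; each row is the pose to reach, as a shift and turn from the pose commanded when the call began; what a row does not reach only later rows make up. A row lasts 1/10 s, in which the tool goes at most 50 mm and 8.59 degrees, less where a joint would pass 70% of its speed; a pose out of reach is approached as far as the arm can. A call with a number of a shift or a turn outside -1 to 1 is refused whole. A call with a gripper value outside its range is refused whole. "hand" is the closure, from 0 (fully open) to 1 (shut), set as the call begins (left out, the last holds). The fingers move at their own pace and stop on an object; the grip force is fixed at half the most. Time passes only in rows, so rows that repeat a pose let the fingers close, or fill a call up. It gives the time, the measured TCP pose, the force, the opening and the grip force at its end, in the units of the state.
- sense(): the state, without advancing time (a new reading comes with each control period).
- get_image(name): name is "scene" or "top" or "wrist"; returns a dict with "image" (400x640x3 uint8, blue, green, red), "range_z" (400x640 float32, mm along the optical axis (not along the pixel's ray), 0 where there is no reading), "intrinsics" (3x3 intrinsics, pixels), "eye" and "orientation" of the camera in the world. Camera axes: x right, y down, z forward; pixel columns grow to the right and rows downward; lengths in mm; the calibration is good to about 2 mm. A picture is of the moment at which its call begins.
- job_done(): hands the job in; it is judged then, once.
The state is a dict: "time": time; "joint_positions": joint angles; "dq": joint speeds; "effort": joint torques, N m; "eef_pos": TCP position; "tool_rot": TCP orientation; "wrist_force": force on the tool from outside, world axes, zero at the start; "ft_torque": the same for the moment, N m; "gripper_width": opening from 0.0 (shut) to 1.0 (fully open); "grip_force": force on a finger pad.
Only numpy, scipy, OpenCV 4.12 (cv2) and the standard library are available. Lean on these libraries where they do the work, as an engineer would, in place of code of your own. Each camera call takes 0.05 s, during which the arm holds its last target. There are 200 camera calls.

TASK

The turned wooden finial standing on the small round painting stand is off-centre: nudge it with light fingertip taps low on its foot until the foot stands wholly inside the engraved ring in the middle of the stand's top, then take the hand away. It is top-heavy, so do not tip it over, and do not grip, squeeze or lift it; leave the stand and the other things on the bench where they are.

Things in the scene. Friction and masses are not known exactly. Their poses are not given: they have to be found in the camera images.
- finial: turned pale-wood post finial standing upright on the stand, about 90 g, top-heavy: cylindrical foot 36 mm in diameter and 16 mm high, slim neck (14 to 23 mm), ball 28 mm in diameter on top, 76 mm high in all; the foot is its widest part. Origin: centre of the foot's underside, z axis up through the ball. Pushed by the foot it slides on the stand; pushed higher up it topples.
- stand: loose round metal painting stand, 0.9 kg, 60 mm high: base disc 90 mm in diameter, short column, flat round aluminium top plate 96 mm in diameter and 8 mm thick. Origin: centre of its underside on the bench, z axis up.
- stand_top (a point): centre of the upper face of the stand's top plate, 60 mm above the bench, z axis up; a thin dark engraved ring of 48 mm inner diameter runs round this point (flush, nothing to feel). The foot is wholly inside the ring when its centre is less than 6 mm from this point.
- spare_finial: an identical finial, 76 mm high, standing directly on the bench; to be left alone. Origin: centre of the foot's underside.
- tape_roll: roll of masking tape lying flat, 96 mm across, 25 mm high; to be left alone. Origin: centre of its underside.
- sanding_block: sanding block, 67 x 112 x 28 mm high; to be left alone. Origin: centre of its underside.
- nail_tin: round tin, 75 mm across, 58 mm high; to be left alone. Origin: centre of its underside.
- spray_can: tall aerosol paint can, 66 mm across, 205 mm high; to be left alone. Origin: centre of its underside.
Things that resemble listed ones, but are neither listed nor needed, are in the scene too. Leave any blue look-alike of the stand alone. Leave any blue or purple look-alike of the finial alone.

How it is judged:
By the outcome, as a careful person would: the job done as asked, in the order asked, and still so for the second after the job is handed in, with the robot touching nothing.
It also fails if it takes over 45 s, if anything falls off the work surface, if the arm or the gripper's body presses on something with over 40 N, if the wrist force passes 120 N, or if a joint passes its speed limit or range.

## Working session

There is one attempt and no reset: what is moved stays moved. The work goes in short steps, Python scripts to look and compute and a tool call to move; the robot and the scene stay as the last step left them, time stands still between calls to the robot, and variables do not carry over. Pictures are saved under pics/ and viewed, at most 10 in all, crops included, and the job is handed in when it is done.

Besides the shell and the picture viewer there is one more tool, called after "Emit:" as name(argument=value, ...) on one line, values as JSON. send_rows: Moves the arm, as the interface text tells. Scaled input: -1 to 1 covers 400 mm each way for a shift and pi/2 rad each way for a turn. Its arguments: {"type":"object","properties":{"motion":{"type":"string"},"hand":{"type":"number"}},"required":["motion"]}

```bash
mkdir -p pics; ls; python3 - <<'E'
from station import *
import cv2,numpy as np
for n in("scene","top"):
    d=get_image(n);cv2.imwrite(f"pics/{n}0.png",d["image"]);np.savez(f"{n}0.npz",**d)
    print(n,d["eye"],d["orientation"],d["intrinsics"])
print(sense())
E
```

```text
pics
scene [  88.45733102 -400.21232137  811.64054645] [-139.40131383   -1.11481291  -41.89823764] [[380.28388629   0.         322.07397615]
 [  0.         380.28388629 202.26842113]
 [  0.           0.           1.        ]]
top [ 367.28728146   50.99521199 1407.23850539] [-173.10695254    1.26114495  -89.7146836 ] [[477.28010971   0.         319.4466247 ]
 [  0.         477.28010971 199.52798419]
 [  0.           0.           1.        ]]
{'time': 0.1, 'joint_positions': array([ 7.35101826e+01,  1.83469500e+01,  8.96992788e+01, -2.49287912e-03,
        7.20425544e+01, -1.14811672e+00]), 'dq': array([-0.05591552, -0.00713069, -0.1492758 ,  0.03865635,  0.047692  ,
       -0.01421492]), 'effort': array([ 1.19670303e-04, -4.13332951e+01, -2.32509023e+01,  7.28761987e-02,
        4.22633754e-02, -3.38736322e-05]), 'eef_pos': array([152.03844665, 554.07449668, 213.21558014]), 'tool_rot': array([-1.79911187e+02,  5.90815306e-04,  1.64659070e+02]), 'wrist_force': array([-0.26476529, -0.39121757,  0.05168997]), 'ft_torque': array([ 0.01293105, -0.01835972, -0.06089906]), 'grip_force': 0.0, 'gripper_width': 0.9994346904487131}
```

View pics/scene0.png

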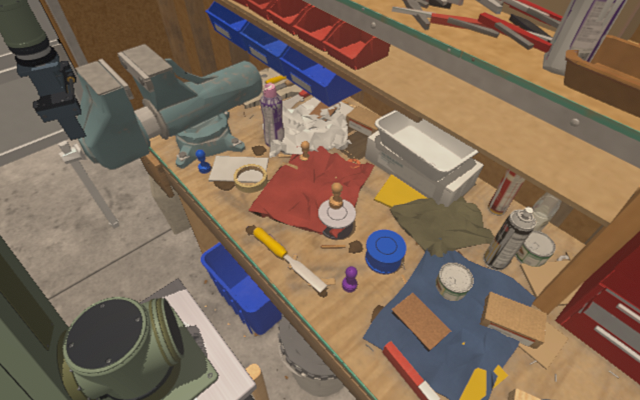

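View pics/top0.png

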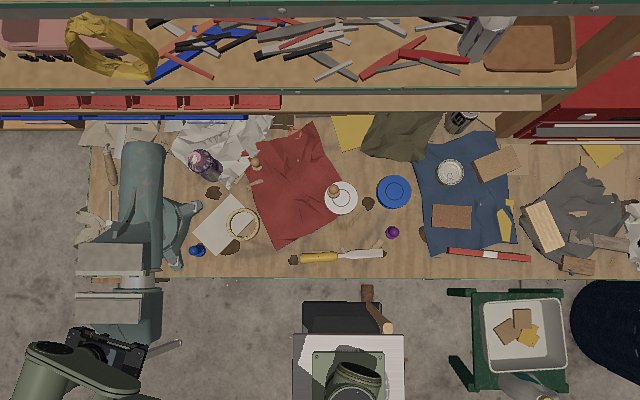

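The stand is at about (341,197) in the top view and (337,215) in the scene view. The finial on it is off to the image's upper left, with its ball near (334,188) in the top view. The blue and purple look-alikes are elsewhere. Next I'll measure both.

```bash
cat > h.py <<'E'
import cv2,numpy as np
from scipy.spatial.transform import Rotation as R
def rot(d): return R.from_euler('xyz',d["orientation"],degrees=True).as_matrix()
def plane(d,uv,z):
    uv=np.atleast_2d(uv).astype(float)
    r=np.c_[uv,np.ones(len(uv))]@np.linalg.inv(d["intrinsics"]).T@rot(d).T
    e=np.asarray(d["eye"]); return e+r*((z-e[2])/r[:,2])[:,None]
def cloud(d,box):
    u0,v0,u1,v1=box
    v,u=np.mgrid[v0:v1,u0:u1]; z=d["range_z"][v0:v1,u0:u1].ravel()
    r=np.c_[u.ravel(),v.ravel(),np.ones(u.size)]@np.linalg.inv(d["intrinsics"]).T
    return ((r*z[:,None])@rot(d).T+d["eye"]),z>0,d["image"][v0:v1,u0:u1].reshape(-1,3)
def crop(d,box,s,fn):
    u0,v0,u1,v1=box
    cv2.imwrite(fn,cv2.resize(d["image"][v0:v1,u0:u1],None,fx=s,fy=s,interpolation=cv2.INTER_CUBIC))
def circ(p):
    A=np.c_[2*p[:,:2],np.ones(len(p))];s=np.linalg.lstsq(A,(p[:,:2]**2).sum(1),rcond=None)[0]
    return s[:2],np.sqrt(s[2]+s[0]**2+s[1]**2)
E
python3 - <<'E'
from h import *
b={"top":(315,170,365,225),"scene":(305,170,370,245)}
for n in b:
    d=dict(np.load(n+"0.npz"));crop(d,b[n],8 if n=="top" else 7,f"pics/{n}c.png")
    P,ok,c=cloud(d,b[n])
    t=ok&(abs(P[:,2]-60)<6)&(c.min(1)>120)&(np.ptp(c.astype(int),axis=1)<40)
    if t.sum()>10:
        q=P[t]; h=cv2.convexHull(q[:,:2].astype(np.float32))[:,0]; print(n,t.sum(),q.mean(0),cv2.minEnclosingCircle(h),circ(h))
    hi=ok&(P[:,2]>105)&(P[:,2]<150); print("ball",hi.sum(),P[hi].mean(0),P[hi].min(0),P[hi].max(0))
    for z in range(40,145,8):
        m=ok&(abs(P[:,2]-z)<4); print(z,m.sum(),P[m].mean(0).round(1) if m.any() else "")
E
```

```text
top 672 [532.53588488  16.68025344  59.19774073] ((536.3721923828125, 21.169782638549805), 47.61695861816406) (array([536.34511686,  21.32695263]), np.float64(47.01979775605757))
ball 80 [550.93531179  42.2569831  130.52875412] [539.5581897   29.82870249 121.34824952] [564.61513882  54.22553463 140.10178236]
40 0 
48 6 [534.3  17.7  51.3]
56 475 [531.2  17.6  57.5]
64 267 [535.3  16.5  62. ]
72 19 [543.8  43.8  72.9]
80 35 [543.9  43.2  79.2]
88 1 [537.1  45.9  84.8]
96 0 
104 0 
112 0 
120 3 [548.7  46.1 122.3]
128 49 [551.4  41.9 128.9]
136 27 [550.3  42.7 134. ]
144 1 [551.6  35.4 140.1]
scene 716 [531.44065779  14.98427725  59.27945361] ((536.11962890625, 19.650419235229492), 48.559303283691406) (array([536.25375231,  20.61124979]), np.float64(47.26130521921099))
ball 117 [547.51654802  37.57660149 125.05828379] [538.30194628  27.79476725 105.03501918] [563.30149593  55.26384089 137.98842756]
40 0 
48 5 [517.8 -12.7  51.1]
56 565 [531.7  11.6  58.4]
64 251 [530.2  10.5  61.1]
72 38 [542.8  34.3  72.6]
80 73 [548.8  38.4  79.3]
88 15 [549.3  38.1  88.3]
96 5 [546.9  39.7  95.1]
104 16 [548.8  35.6 105.2]
112 11 [543.4  37.5 111.3]
120 20 [545.7  34.  120.9]
128 42 [547.5  37.5 128. ]
136 34 [550.   40.5 133.9]
144 0
```

```bash
python3 - <<'E'
import cv2,numpy as np
a=cv2.imread("pics/topc.png");b=cv2.imread("pics/scenec.png")
b=cv2.resize(b,(390,450));a=cv2.resize(a,(400,440))
o=np.zeros((450,790,3),np.uint8);o[:440,:400]=a;o[:,400:]=b;cv2.imwrite("pics/both.png",o)
E
```

```text
(no output)
```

View pics/both.png

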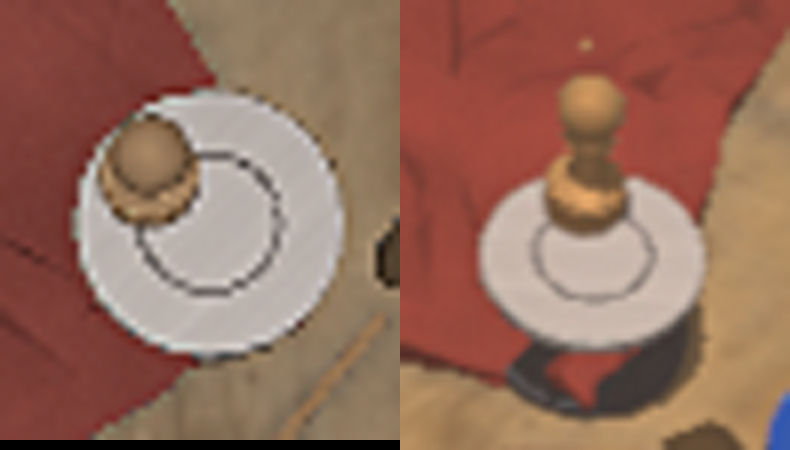

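The stand's top centre is about (536.3, 21), with fitted radius 47 against the true 48 and a height of about 59–60. The finial leans neither way, and its foot is about 25 mm off centre. I'll refine the finial position and check the travel corridor heights.

```bash
cat > meas.py <<'E'
from h import *
def meas(n,d,b,zc=122,verbose=True):
    P,ok,c=cloud(d,b);u0,v0,u1,v1=b
    t=ok&(abs(P[:,2]-60)<6)&(c.min(1)>120)&(np.ptp(c.astype(int),axis=1)<40)
    hull=cv2.convexHull(P[t][:,:2].astype(np.float32))[:,0]
    # ring: dark pixels on plate plane
    v,u=np.mgrid[v0:v1,u0:u1];uv=np.c_[u.ravel(),v.ravel()]
    Q=plane(d,uv,60)
    cen=circ(hull)[0]
    r=np.hypot(*(Q[:,:2]-cen).T)
    g=c.astype(int)
    ring=(r>19)&(r<31)&(g.max(1)<140)&(np.ptp(g,axis=1)<35)
    rc=circ(Q[ring]) if ring.sum()>8 else None
    hsv=cv2.cvtColor(c[None],cv2.COLOR_BGR2HSV)[0]
    wood=(hsv[:,0]>6)&(hsv[:,0]<24)&(hsv[:,1]>70)&ok
    ball=wood&(P[:,2]>112)&(P[:,2]<145)&(r<120)
    m=uv[ball].astype(np.float32)
    uc,rad=cv2.minEnclosingCircle(m)
    foot=wood&(P[:,2]>64)&(P[:,2]<84)&(np.hypot(*(P[:,:2]-cen).T)<60)
    fc=circ(P[foot]) if foot.sum()>8 else None
    print(n,"plate",circ(hull),"ring",rc,"ball",plane(d,[uc],zc)[0].round(1),plane(d,[m.mean(0)],zc)[0].round(1),rad,"footfit",fc,P[foot].mean(0))
E
python3 - <<'E'
from meas import *
b={"top":(315,170,365,225),"scene":(305,170,370,245)}
for n in b: meas(n,dict(np.load(n+"0.npz")),b[n])
d=dict(np.load("top0.npz"));P,ok,c=cloud(d,(0,0,640,400));P=P[ok]
for x in range(50,900,75):
    row=[]
    for y in range(-50,650,75):
        m=(abs(P[:,0]-x)<38)&(abs(P[:,1]-y)<38);row.append(int(P[m,2].max()) if m.any() else -1)
    print(x,row)
E
```

```text
top plate (array([536.34511686,  21.32695263]), np.float64(47.01979775605757)) ring (array([536.50915862,  21.56125608]), np.float64(24.826017367731765)) ball [551.9  42.3 122. ] [551.8  42.2 122. ] 4.893167495727539 footfit (array([551.97820776,  42.35323034]), np.float64(14.779553250983197)) [543.71673447  42.70076823  76.71257933]
scene plate (array([536.25375231,  20.61124979]), np.float64(47.26130521921099)) ring None ball [552.1  41.9 122. ] [551.9  41.8 122. ] 5.617021560668945 footfit (array([550.25479583,  40.37296044]), np.float64(13.46999541382786)) [545.9968645   36.60849016  75.69300908]
50 [216, 218, 72, 8, -861, -858, -862, -859, -859, -861]
125 [189, 193, 19, 6, -858, 629, 635, 624, 590, 577]
200 [-768, -778, -773, -766, -857, -856, 635, 626, 603, 340]
275 [6, 5, 5, 6, 5, 6, 4, 315, 315, 315]
350 [22, 33, 32, 27, 8, 10, 78, 315, 316, 315]
425 [21, 18, 23, 28, 28, 31, 78, 314, 316, 315]
500 [64, 84, 64, 27, 29, 30, 25, 180, 233, 196]
575 [65, 140, 64, 34, 26, 38, 206, 178, 201, 192]
650 [26, 24, 29, 27, 79, 751, 779, 754, 200, 191]
725 [810, 810, 811, 811, 812, 811, 812, 811, 787, 564]
800 [533, 532, 533, 533, 516, 501, 562, 564, 563, 562]
875 [481, 515, 513, 512, 514, 506, 511, 509, -1, 515]
```

Emit:
send_rows(motion="0 -0.11 0 0 0 0; 0 -0.22 0 0 0 0; 0 -0.33 0 0 0 0; 0.05 -0.44 0 0 0 0; 0.12 -0.55 0 0 0 0", hand=1)

```text
time: 0.6
eef_pos: [198.3, 334.3, 213.7]
tool_rot: [-180.0, -0.0, 164.8]
wrist_force: [0.9, 0.2, 0.4]
gripper_width: 0.59
grip_force: 0.0
```

Emit:
send_rows(motion="0.1 -0.075 0 0 0 0; 0.2 -0.15 0 0 0 0; 0.3 -0.225 0 0 0 0; 0.4 -0.3 0 0 0 0; 0.5 -0.375 0 0 0 0")

```text
time: 1.1
eef_pos: [400.2, 184.6, 213.9]
tool_rot: [180.0, -0.0, 164.6]
wrist_force: [-0.1, 1.2, 0.0]
gripper_width: 0.155
grip_force: 0.0
```

Emit:
send_rows(motion="0.09 -0.05 0 0 0 -0.06; 0.18 -0.1 0 0 0 -0.12; 0.27 -0.16 0 0 0 -0.18; 0.36 -0.21 0 0 0 -0.233; 0.45 -0.263 0 0 0 -0.233")

```text
time: 1.6
eef_pos: [580.1, 80.0, 213.5]
tool_rot: [-180.0, -0.0, 143.6]
wrist_force: [0.6, 0.7, -0.1]
gripper_width: 0.007
grip_force: 0.0
```

Emit:
send_rows(motion="0 0 -0.09 0 0 0; 0 0 -0.18 0 0 0; 0 0 -0.27 0 0 0; 0 0 -0.34 0 0 0; 0 0 -0.369 0 0 0")

```text
time: 2.1
eef_pos: [576.7, 80.8, 63.1]
tool_rot: [-179.8, -0.3, 143.7]
wrist_force: [-0.2, -0.7, 0.6]
gripper_width: 0.006
grip_force: 0.0
```

```bash
python3 - <<'E'
from station import *
from meas import *
s=sense();print(s["eef_pos"],s["wrist_force"])
o=[]
for n,b in(("scene",(305,170,370,245)),("wrist",None)):
    d=get_image(n);np.savez(f"{n}1.npz",**d)
    if b:
        meas(n,d,b);im=cv2.resize(d["image"][140:260,285:405],(400,400))
    else: im=cv2.resize(d["image"],(400,250)); im=np.vstack([im,np.zeros((150,400,3),np.uint8)])
    o.append(im)
cv2.imwrite("pics/p1.png",np.hstack(o))
E
```

```text
[576.74310397  80.80969016  63.09646368] [-0.22214341 -0.73501028  0.61737074]
scene plate (array([536.03785049,  10.62028613]), np.float64(38.231686364942334)) ring (array([535.9446356 ,  10.49355533]), np.float64(25.62512754535887)) ball [541.6  28.4 122. ] [541.6  28.4 122. ] 2.5000998973846436 footfit (array([550.26127736,  40.32059457]), np.float64(13.514913702815468)) [546.14322552  36.51601183  75.54971103]
```

View pics/p1.png

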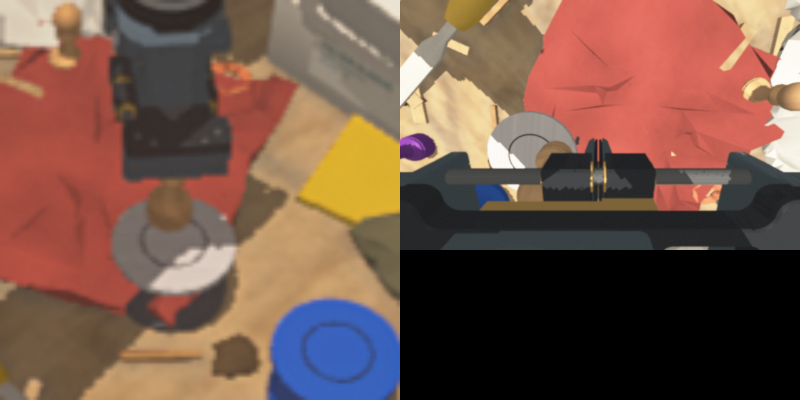

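The scene view shows the shut fingers just behind the finial, which is upright at about (170,200). In the wrist view the jaw is next to it. I'll close up to it slowly and watch the force.

Emit:
send_rows(motion="-0.004 -0.006 0 0 0 0; -0.008 -0.011 0 0 0 0; -0.012 -0.017 0 0 0 0; -0.016 -0.022 0 0 0 0; -0.02 -0.027 0 0 0 0")

```text
time: 2.7
eef_pos: [571.1, 70.1, 67.0]
tool_rot: [180.0, 0.0, 143.7]
wrist_force: [0.2, 0.2, -0.0]
gripper_width: 0.006
grip_force: 0.0
```

```bash
cat > track.py <<'E'
from station import *
from meas import *
import sys
s=sense();print(s["time"],s["eef_pos"].round(1),s["wrist_force"].round(1),s["tool_rot"].round(1))
for n,b in(("scene",(300,165,375,245)),("top",(315,165,365,225))):
    d=get_image(n);np.savez(f"{n}L.npz",**d)
    P,ok,c=cloud(d,b);hsv=cv2.cvtColor(c[None],cv2.COLOR_BGR2HSV)[0]
    w=(hsv[:,0]>6)&(hsv[:,0]<24)&(hsv[:,1]>70)&ok
    f=w&(P[:,2]>64)&(P[:,2]<84)&(np.hypot(*(P[:,:2]-[536.4,21.2]).T)<60)
    if f.sum()>8:print(n,f.sum(),circ(P[f]),P[f].mean(0).round(1))
E
python3 track.py
```

```text
2.7 [571.1  70.1  67. ] [ 0.2  0.2 -0. ] [180.    0.  143.7]
scene 117 (array([549.96869145,  40.00506851]), np.float64(13.349636610203023)) [545.7  35.8  75.5]
```

Emit:
send_rows(motion="-0.003 -0.004 -0.004 0 0 0; -0.006 -0.008 -0.004 0 0 0; -0.009 -0.012 -0.004 0 0 0; -0.012 -0.016 -0.004 0 0 0; -0.015 -0.02 -0.004 0 0 0")

```text
time: 3.3
eef_pos: [565.0, 62.3, 64.7]
tool_rot: [180.0, 0.0, 143.7]
wrist_force: [0.6, 0.9, 0.5]
gripper_width: 0.003
grip_force: 0.2
```

```bash
python3 track.py
```

```text
3.3 [565.   62.3  64.7] [0.6 0.9 0.5] [180.    0.  143.7]
scene 101 (array([545.52570972,  34.16231258]), np.float64(12.115656724207822)) [541.5  30.1  75.4]
```

Contact is confirmed: the foot moved about 7.5 mm along the intended line, with about 18 mm left.

Emit:
send_rows(motion="-0.003 -0.004 0 0 0 0; -0.006 -0.008 0 0 0 0; -0.009 -0.012 0 0 0 0; -0.012 -0.016 0 0 0 0; -0.015 -0.02 0 0 0 0")

```text
time: 3.9
eef_pos: [558.9, 54.2, 64.8]
tool_rot: [180.0, 0.0, 143.7]
wrist_force: [0.6, 0.5, 0.4]
gripper_width: 0.007
grip_force: 0.3
```

```bash
python3 track.py
```

```text
3.9 [558.9  54.2  64.8] [0.6 0.5 0.4] [180.    0.  143.7]
scene 111 (array([539.80955636,  26.6223698 ]), np.float64(12.572714845421482)) [535.6  21.9  75.1]
```

Emit:
send_rows(motion="-0.003 -0.004 0 0 0 0; -0.006 -0.008 0 0 0 0; -0.009 -0.012 0 0 0 0; -0.011 -0.015 0 0 0 0; -0.012 -0.0165 0 0 0 0")

```text
time: 4.5
eef_pos: [554.1, 47.6, 64.8]
tool_rot: [180.0, 0.0, 143.7]
wrist_force: [0.1, 1.2, -0.1]
gripper_width: 0.005
grip_force: 0.3
```

Emit:
send_rows(motion="0.006 0.008 0 0 0 0; 0.015 0.02 0 0 0 0; 0.03 0.04 0 0 0 0; 0.05 0.067 0 0 0 0; 0.075 0.1 0 0 0 0")

```text
time: 5.0
eef_pos: [585.0, 88.8, 64.8]
tool_rot: [180.0, 0.0, 143.7]
wrist_force: [0.5, -0.4, 1.1]
gripper_width: 0.004
grip_force: 0.0
```

Emit:
send_rows(motion="0 0 0.08 0 0 0; 0 0 0.18 0 0 0; 0 0 0.28 0 0 0; 0 0.05 0.37 0 0 0; -0.02 0.15 0.37 0 0 0")

```text
time: 5.5
eef_pos: [580.6, 148.4, 218.9]
tool_rot: [179.5, 0.5, 143.5]
wrist_force: [0.5, 0.5, -0.2]
gripper_width: 0.004
grip_force: 0.0
```

Emit:
send_rows(motion="-0.1 0.075 0 0 0 0; -0.2 0.15 0 0 0 0; -0.3 0.225 0 0 0 0; -0.4 0.25 0 0 0 0; -0.45 0.25 0 0 0 0")

```text
time: 6.0
eef_pos: [393.4, 250.0, 212.9]
tool_rot: [-180.0, -0.1, 143.9]
wrist_force: [0.8, 0.0, -0.2]
gripper_width: 0.004
grip_force: 0.0
```

```bash
cat > look.py <<'E'
from station import *
from meas import *
import time
o=[];print(sense()["time"],sense()["eef_pos"])
for n,b in(("top",(315,170,365,225)),("scene",(305,170,370,245))):
    d=get_image(n);meas(n,d,b);o.append(cv2.resize(d["image"][b[1]:b[3],b[0]:b[2]],(390,450),interpolation=cv2.INTER_CUBIC))
cv2.imwrite("pics/after.png",np.hstack(o))
E
python3 look.py
```

```text
6.0 [393.40431397 249.9524456  212.94073329]
top plate (array([536.52968008,  21.18501782]), np.float64(47.18812886603625)) ring (array([536.3655236 ,  20.85284066]), np.float64(24.38659865203134)) ball [537.8  23.  122. ] [537.7  23.1 122. ] 5.02503776550293 footfit (array([537.68164208,  23.43995958]), np.float64(14.825534793476645)) [529.56149385  25.61395774  76.13742347]
scene plate (array([536.41317484,  20.46035631]), np.float64(47.210618676230624)) ring None ball [538.   22.8 122. ] [538.   22.8 122. ] 5.656954288482666 footfit (array([535.54064068,  21.2759629 ]), np.float64(13.093415190382858)) [531.41676363  17.74026183  75.86243288]
```

View pics/after.png

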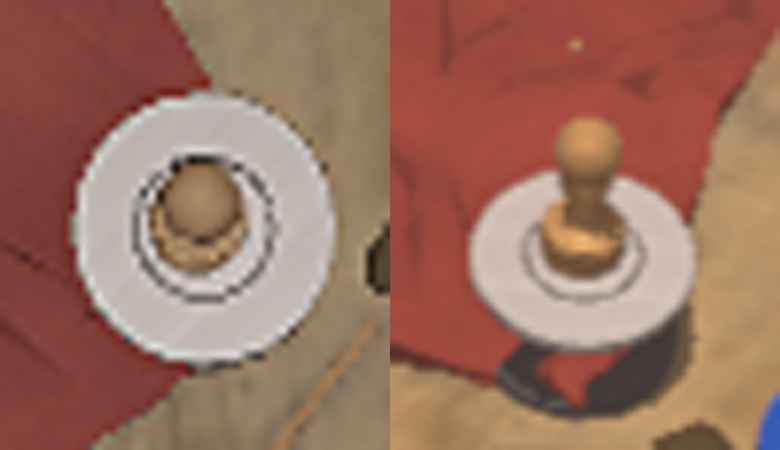

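In both views the finial is upright with its foot inside the engraved ring: the ball is at about (200,200) on the left and (590,150) on the right. It is about 2.5 mm off centre against the 6 mm allowed. The stand hasn't moved and the hand is clear.

```bash
python3 -c "
from station import *
print(job_done())"
```

```text
the job is handed in; nothing more can be done
None
```

The finial stands upright with its foot inside the engraved ring, about 2.5 mm off centre by camera measurement; the stand hasn't moved, the hand is clear, and the job was handed in at about 6 s.

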